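# Overhang a tool-pocket plate above a chip pan and hold it

## Task

First push the round chip pan across the bench, without lifting it, until it stands wholly inside the taped square beyond the end of the green stand. Then slide, not lift, the aluminium plate straight out over that end until the line scribed across it lies along the stand's end edge, so that the red pocket hangs over the pan, and finish while still holding the plate flat with the gripper: it is nose-heavy there and would tip if let go. Leave the spare pocket, the bottle and the wrench alone.

Things in the scene. Friction and masses are not known exactly. Their poses are not given: they have to be found in the camera images.
- stand_edge (a point): middle of the top edge of the outer end of the stand, a fixed green steel box 140 (x) x 240 (y) x 60 mm high, standing on the bench. Its y axis points outward, the way the plate is to be slid; the stand reaches from here 240 mm back along -y; z is up; the flat top is 60 mm above the bench. The end edge runs along x.
- stand_spot (a point): centre, at bench height, of the square of pale tape on the bench, 160 mm clear inside, 115 mm beyond stand_edge along the stand's y; axes as the stand's. The tape is flat and does not collide.
- plate_line (a point): point on the plate's underside, under the middle of the thin black line scribed across its top; it is to come to stand_edge. y points to the plate's nose (outward), z up. The nose end is 160 mm ahead of the line, the tail end 140 mm behind. The plate's centre of mass is about 30 mm ahead of the line, so with the line at the edge it tips unless its tail is held.
- plate_grip (a point): centre (half-way up) of the dark steel grip block fixed upright on the plate's tail, 60 (x) x 18 (y) x 46 mm high, on the plate's centreline 120 mm behind the line; its foot is the plate's top, 23 mm below this point. Axes as the plate's: it can be gripped across its 18 mm (along y) from above.
- pan_center (a point): centre (half-way up, 17.5 mm above its underside) of the round open chip pan, steel, 120 mm across the rim, 112 mm at the foot, 35 mm high, wall 3 mm, 0.25 kg, loose on the bench.
- plate: loose plate on the stand's top: aluminium, 90 (x) x 300 (y) x 6 mm thick, about 0.7 kg. A red pocket block 70 x 70 mm, 45 mm high, with an upright 45 mm through hole is fixed on top, centred 115 mm ahead of the line; a grip block is fixed at the tail. Origin at the centre of the plate's underside, 10 mm ahead of the line; axes as at plate_line.
- pan: the chip pan; origin at the centre of its underside.
- spare_pocket: bystander: a loose red pocket block 70 x 70 x 45 mm with an upright hole, alone on the bench; origin at the centre of its underside.
- oil_bottle: bystander: grey bottle with a black cap, 56 mm across, 150 mm high, standing; origin at the centre of its underside.
- wrench: bystander: steel wrench 180 mm long lying flat on the bench beyond the stand, as seen from the robot; origin near its middle, long axis x.

How it is judged:
By the outcome, as a careful person would: the job done as asked, in the order asked, and still so for the second after the job is handed in, while the arm keeps its last pose, push and grip.
It also fails if it takes over 59 s, if anything falls off the work surface, if the arm or the gripper's body presses on something with over 40 N, if the wrist force passes 120 N, or if a joint passes its speed limit or range.

## Robot

A 7-joint arm with a two-finger parallel gripper is mounted at the origin on the work surface. World frame = base frame: x ahead of the robot, y to its left, z up, the work surface at z = 0. Lengths are in m, angles in rad, forces in N, time in s.
With the tool pointing down it reaches from about 0.35 to 0.9 m from the base axis. Payload 7.2 kg.
Tool frame: the origin (TCP) lies at the very end of the fingers, on their centre line; the grasp point (between the pads) lies 19 mm behind it; z points along the fingers, y is the line along which they close (so a half turn about z gives the same grasp; the last joint's range is limited). The gripper opens to 88 mm and grips with 3 to 60 N. Pads are 20 mm wide; open, the fingers measure 115 mm over their backs; the gripper's body (75 mm by 178 mm) begins 61 mm behind the grasp point.
Start: joints at [-1.376, 0.411, -0.013, 1.596, 0.006, 1.134, -0.082], TCP at [0.162, 0.604, 0.223] pointing down, gripper open.
Joint ranges: [-2.95, 2.95], [-0.29, 1.99], [-1.47, 1.44], [0.14, 2.54], [-1.03, 4.17], [0.13, 1.85], [-2.86, 2.86]. Speed limits (rad/s): [2.39, 2.39, 3.01, 3.01, 3.14, 3.14, 3.14].

## Interface

Orientations are given as a unit quaternion [x, y, z, w].
In Python, from rig import * gives the robot as it stands. The module is installed in compiled form; this text tells all that it offers. Calls block until the motion is done:
- move_pose(position, orientation): joint-space move of the TCP to a pose.
- move_straight(position, frame=None, velocity=0.15, stop_force=None): straight line of the TCP; frame=None keeps the orientation; velocity is the mean speed in m/s. With stop_force (N) it stops when the force on the tool has changed by that much, and returns True; else False.
- move_joints(angles): joint-space move.
- move_gripper(opening, f_grip=None): finger opening in m; f_grip is the grip in N (None keeps the last); returns when the fingers have stopped.
- dwell(seconds).
- inverse_kinematics(position, orientation): joint angles nearest the present ones, or None.
- get_image(name): name is "scene" or "top"; returns a dict with "img" (480x640x3 uint8, red, green, blue), "z_map" (480x640 float32, m along the optical axis (not along the pixel's ray), 0 where there is no reading), "fx", "fy", "cx", "cy" (pixels), "R" (3x3) and "t" (3): a world point X has camera coordinates R X + t. Camera axes: x right, y down, z forward; pixel columns grow to the right and rows downward; lengths in m; the calibration is good to about 2 mm. A picture is of the moment at which its call begins.
A pose or a line that the arm cannot do raises PlanningError and nothing moves.
- hand_in(): hands the job in; it is judged then, once.
Readings, each from a call of its own:
- read_time_s(): time.
- read_q(): joint angles.
- read_joint_vel(): joint speeds.
- read_joint_torque(): joint torques, N m.
- read_eef_pos(): TCP position.
- read_tool_rot(): TCP orientation.
- read_force(): force on the tool from outside, world axes, zero at the start.
- read_torque(): the same for the moment, N m.
- read_finger_gap(): finger opening in m.
- read_grasp_force(): force on a finger pad.
Only numpy, scipy, OpenCV 4.12 (cv2) and the standard library are available. Lean on these libraries where they do the work, as an engineer would, in place of code of your own. Each camera call takes 0.05 s, during which the arm holds its last target. There are 200 camera calls.

## Working session

There is one attempt and no reset: what is moved stays moved. The work goes in short steps, each a Python script; the robot and the scene stay as the last script left them, time stands still between calls to the robot, and variables do not carry over. Pictures are saved under pics/ and viewed, at most 10 in all, crops included, and the job is handed in when it is done.

```bash
mkdir -p pics; cat > h.py <<'E'
from rig import *
import numpy as np, cv2
def snap(name,fn):
    d=get_image(name); cv2.imwrite(fn,d["img"][:,:,::-1]); np.savez(''+name+'.npz',**d); return d
def px(d,u,v,z=None):
    "pixel -> world; z: intersect with plane height, else depth"
    R=np.array(d["R"]);t=np.array(d["t"]);r=np.array([(u-d["cx"])/d["fx"],(v-d["cy"])/d["fy"],1.0])
    o=-R.T@t; w=R.T@r
    s=d["z_map"][int(round(v)),int(round(u))] if z is None else (z-o[2])/w[2]
    return o+s*w
E
python3 - <<'E'
from h import *
for n in("scene","top"):
    d=snap(n,f'pics/{n}0.png'); print(n,-np.array(d["R"]).T@d["t"],d["R"],d["fx"])
print(read_time_s(),read_tool_rot())
E
```

```text
scene [1.01795326 0.50488374 0.76260562] [[-0.77650697  0.63001677 -0.01076095]
 [ 0.47218872  0.57050328 -0.67198498]
 [-0.41722265 -0.52688223 -0.74048659]] 507.96015544415286
top [0.56557771 0.03124534 1.15399531] [[-0.0075344  -0.9999314  -0.00896819]
 [-0.9974445   0.00815226 -0.07097893]
 [ 0.07104717  0.00841048 -0.9974375 ]] 540.6062569036258
0.1 [ 1.31012134e-01  9.91380521e-01 -6.93957958e-04 -2.84165082e-05]
```

View pics/top0.png

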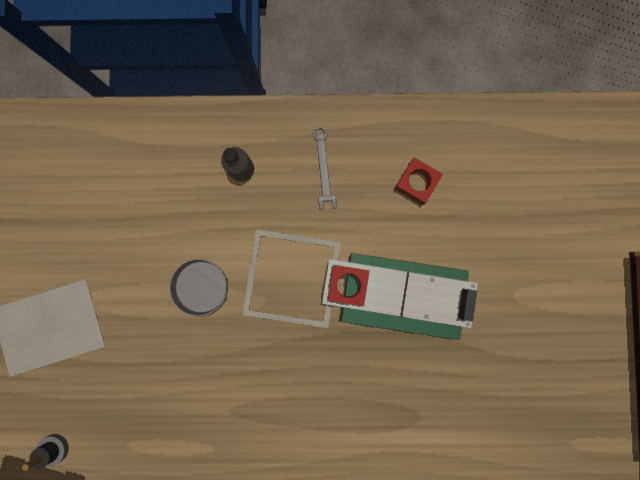

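View pics/scene0.png

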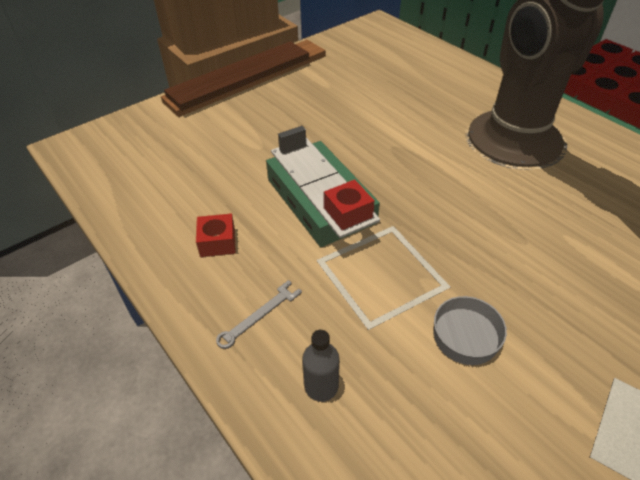

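The top view (up = +x, left = +y) shows the pan at about (199,288), the tape square's centre at about (292,279), the stand end at u≈345 and the scribed line at u≈405. I'll measure these next.

```bash
cat > m.py <<'E'
from h import *
def cloud(d):
    v,u=np.mgrid[:480,:640]; z=d["z_map"]
    c=np.stack([(u-d["cx"])/d["fx"]*z,(v-d["cy"])/d["fy"]*z,z],-1)
    return (c-d["t"])@np.array(d["R"])
def rect(P): 
    (c,s,a)=cv2.minAreaRect((P[:,:2]*1000).astype(np.float32)); return np.round(c,1),np.round(s,1),round(a,2)
def pan(d):
    W=cloud(d); x,y,z=W[...,0],W[...,1],W[...,2]
    m=(z>.024)&(z<.045)&(d["z_map"]>0)&(y>.05)&(x>.33)&(x<.62)&(y<.45)
    n,l,st,c=cv2.connectedComponentsWithStats(m.astype(np.uint8))
    out=[]
    for i in range(1,n):
        if st[i,4]>25:
            (cx,cy),r=cv2.minEnclosingCircle((W[l==i][:,:2]*1000).astype(np.float32)); out.append((round(cx,1),round(cy,1),round(r,1),int(st[i,4])))
    return out
E
python3 - <<'E'
from m import *
for n in("top","scene"):
    d=dict(np.load(n+'.npz')); W=cloud(d); x,y,z=[W[...,i] for i in range(3)]
    I=d["img"].astype(int); r,g,b=I[...,0],I[...,1],I[...,2]
    roi=(x>.3)&(x<.75)&(y>-.4)&(y<.35)
    print(n,"pan",pan(d))
    m=roi&(z>.055)&(z<.0635)&(g>r*1.3); print("stand green z",np.median(z[m]),m.sum(),rect(W[m]))
    m=roi&(z>.0635)&(z<.072)&(r>90)&(abs(r-b)<60); print("plate z",np.median(z[m]),m.sum(),rect(W[m]))
    m=roi&(z>.1)&(r>g*2); print("pocket z",m.sum(),np.median(z[m]),rect(W[m]))
    m=roi&(z>.095)&(r<g*1.6)&(y<-.1); print("grip",m.sum(),np.median(z[m]) if m.any() else 0,rect(W[m]) if m.any() else 0)
    m=roi&(abs(z)<.006)&(y>-.1)&(y<.17)&(x<.62)&(r-b<40)&(r>110); print("tape",m.sum(),rect(W[m]))
d=dict(np.load('top.npz'))
cv2.imwrite('pics/c1.png',cv2.resize(d["img"][220:350,230:490,::-1],None,fx=3,fy=3,interpolation=cv2.INTER_CUBIC))
E
```

```text
top pan [(533.6, 294.0, 60.6, 419)]
stand green z 0.06028128295823522 2635 (array([ 514. , -129.6]), array([238.4, 138.3]), 80.84)
plate z 0.06663392624296442 4549 (array([ 520.6, -118.1]), array([300.2,  91.6]), 80.4)
pocket z 851 0.11161805242319392 (array([539.2,  -6.7]), array([83.7, 68.4]), 80.14)
grip 370 0.1121881388821308 (array([ 498.4, -245.4]), array([18.8, 59.7]), 80.46)
tape 604 (array([513.8,  40.4]), array([120.7, 249.7]), 42.06)
scene pan [(534.0, 295.8, 61.5, 805)]
stand green z 0.05882286971476329 1172 (array([ 514.7, -126.9]), array([237.8, 139.3]), 80.9)
plate z 0.06516238641229549 2287 (array([ 519.6, -116.3]), array([302.3,  91.8]), 80.25)
pocket z 863 0.10926030559539941 (array([537.8, -13.2]), array([73.3, 71.3]), 81.04)
grip 299 0.10879972479024348 (array([ 498.2, -244.6]), array([22.7, 61.7]), 81.49)
tape 449 (array([527.6,  16.1]), array([272.8, 185.5]), 76.39)
```

View pics/c1.png

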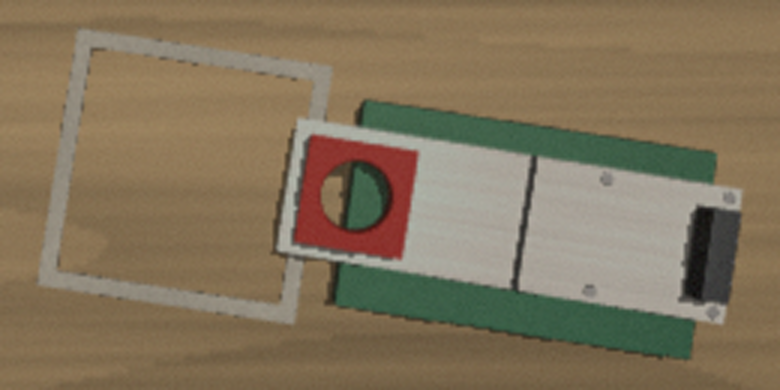

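Stand centre is (514,-128) mm and its outward angle is 80.85°. The crop shows the tape's inner corners at about (90,47), (318,80), (286,311) and (53,272). All sizes and heights match the task text, so I'll push the pan with the open fingers as a cradle.

```bash
cat >> h.py <<'E'
def quat(th):
    "tool down, tool y at angle th (deg)"
    p=np.radians((th+90)/2); return np.array([np.cos(p),np.sin(p),0,0])
A=np.radians(80.85); OUT=np.array([np.cos(A),np.sin(A)]); LAT=np.array([np.sin(A),-np.cos(A)])
EDGE=np.array([.5143,-.1283])+.12*OUT; SPOT=EDGE+.115*OUT
E
python3 - <<'E'
from m import *
d=dict(np.load('top.npz')); s=dict(np.load('scene.npz'))
C=np.array([[90,47],[318,80],[286,311],[53,272]])/3+[230,220]-1/3
P=np.array([px(d,u,v,0) for u,v in C]); print(P.round(4),P.mean(0),SPOT,EDGE)
pc=np.array([.5338,.2945]); dr=SPOT-pc; L=np.linalg.norm(dr); dr/=L; print(L,dr)
th=np.degrees(np.arctan2(dr[1],dr[0]))+90; print(th)
for t in (th,th+180):
    q=inverse_kinematics([*(pc-.09*dr),.12],quat(t)); print(t,None if q is None else np.round(q,2))
    q=inverse_kinematics([*(SPOT-.062*dr),.01],quat(t)); print(t,None if q is None else np.round(q,2))
move_gripper(.06,20)
q=quat(th)
move_pose([*(pc-.095*dr),.12],q)
move_straight([*(pc-.095*dr),.009])
print(read_force(),read_time_s(),read_finger_gap())
move_straight([*(SPOT-.062*dr),.009],velocity=.06,stop_force=25)
print(read_force(),read_eef_pos(),read_time_s())
print(pan(snap("top","pics/t1.png")),pan(snap("scene","pics/s1.png")))
E
```

```text
[[0.6424 0.1693 0.    ]
 [0.6176 0.0069 0.    ]
 [0.4548 0.031  0.    ]
 [0.4832 0.1955 0.    ]] [0.54951629 0.10066677 0.        ] [0.55166963 0.10370972] [ 0.53338236 -0.00982695]
0.19162529535622178 [ 0.09325296 -0.99564245]
5.350775593202783
5.350775593202783 [-0.93  0.56  0.33  1.65 -0.21  0.96 -0.44]
5.350775593202783 [-0.72  0.63  0.47  1.93 -0.43  0.68  0.1 ]
185.3507755932028 [-0.52  0.57 -0.27  1.62  0.17  0.98  2.39]
185.3507755932028 [-0.23  0.59 -0.19  1.9   0.18  0.67  2.7 ]
[ 0.4716312  -0.72153787  0.14375632] 3.2083 0.05983281215027814
[ 0.85683551  1.55394044 -0.94882572] [0.54586676 0.16557937 0.0089935 ] 7.1
[(582.2, 96.3, 48.5, 119), (520.4, 92.3, 45.1, 111)] [(524.9, 70.5, 33.5, 156), (578.3, 101.5, 52.4, 191), (512.0, 169.5, 7.4, 52)]
```

```bash
python3 - <<'E'
from m import *
p=np.array(read_eef_pos()); 
move_straight(p+[-.004,.05,0],velocity=.1)
move_straight(p+[-.004,.09,.2],velocity=.2)
d=snap("top","pics/t2.png");print(pan(d),pan(snap("scene","pics/s2.png")),read_time_s())
cv2.imwrite('pics/c2.png',cv2.resize(d["img"][200:350,150:490,::-1],None,fx=2.3,fy=2.3,interpolation=cv2.INTER_CUBIC))
E
```

```text
[(552.6, 105.3, 59.7, 363)] [(551.8, 107.0, 61.0, 602)] 9.1167
```

View pics/c2.png

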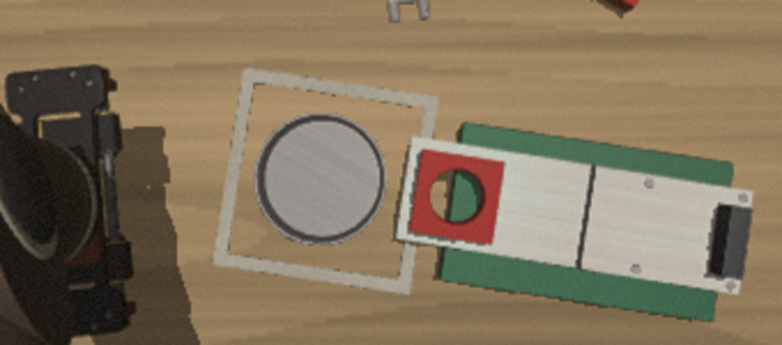

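The pan stands well inside the tape: its rim at about (320,178) in the crop is clear of the tape on all sides. Next I'll grip the tail block.

```bash
python3 - <<'E'
from m import *
g=np.array([.4984,-.2452]); q=quat(80.4)
for t in (80.4,260.4):
    for a in ([*g,.071],[.5143,-.1283,.071]):
        s=inverse_kinematics(a,quat(t)); print(t,None if s is None else np.round(s,2))
p=np.array(read_eef_pos())
move_gripper(.06,20)
move_straight([p[0]-.05,p[1],.28],velocity=.2)
move_pose([*g,.2],q)
move_straight([*g,.072],velocity=.1,stop_force=12)
print(read_eef_pos(),read_force(),read_time_s())
move_gripper(0,40)
print(read_finger_gap(),read_grasp_force(),read_force(),read_eef_pos(),read_time_s())
snap("top","pics/t3.png");snap("scene","pics/s3.png")
E
```

```text
80.4 [ 0.18  0.48  0.25  1.93 -0.17  0.76  1.93]
80.4 [ 0.01  0.44  0.18  1.98 -0.12  0.73  1.67]
260.4 [-0.27  0.64  0.89  1.95 -0.65  0.87 -0.76]
260.4 [-0.41  0.54  0.75  2.01 -0.52  0.79 -1.09]
[ 0.49883123 -0.2454153   0.07259438] [-0.57300509 -0.11330574 -0.72571718] 13.3833
0.017943635430435093 39.99889612197876 [-0.75402357 -0.30166759 -0.53797652] [ 0.49840622 -0.24541111  0.07203023] 14.1083
```

View pics/s3.png

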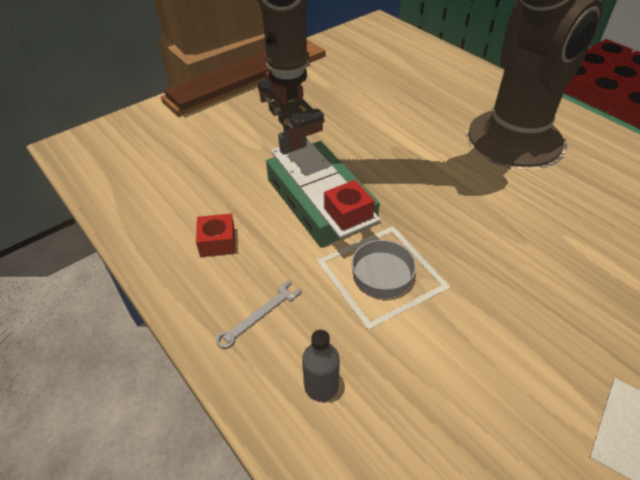

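The gripper holds the tail block at about (300,130), with the gap at 17.9 mm, and nothing else has moved. Now I'll slide the plate most of the way.

```bash
python3 - <<'E'
from m import *
T=EDGE-.12*OUT
p=np.array(read_eef_pos())
print(T-p[:2])
tgt=[*(T-.003*OUT),p[2]]
print(move_straight(tgt,frame=quat(80.85),velocity=.05,stop_force=30))
dwell(.3)
print(read_eef_pos(),read_force(),read_torque(),read_finger_gap(),read_time_s())
for n in("top","scene"):
    d=snap(n,f"pics/{n}4.png"); W=cloud(d); x,y,z=[W[...,i] for i in range(3)]
    I=d["img"].astype(int); r,g,b=I[...,0],I[...,1],I[...,2]
    roi=(x>.3)&(x<.75)&(y>-.4)&(y<.35)
    m=roi&(z>.055)&(z<.0635)&(g>r*1.3); print("stand",rect(W[m]))
    m=roi&(z>.063)&(z<.073)&(r>90)&(abs(r-b)<60); print("plate",rect(W[m]))
    m=m&(y>.0); 
    A_=np.c_[W[m][:,:2],np.ones(m.sum())]; print("plate plane",np.linalg.lstsq(A_,W[m][:,2],rcond=None)[0])
    m=roi&(z>.1)&(r>g*2); print("pocket",np.median(z[m]),rect(W[m]))
d=dict(np.load('top.npz')); cv2.imwrite('pics/c4.png',cv2.resize(d["img"][220:350,230:430,::-1],None,fx=4,fy=4,interpolation=cv2.INTER_CUBIC))
E
```

```text
[0.01590543 0.11709729]
False
[ 0.51382601 -0.13141873  0.07205828] [-0.18209359 -3.9456418   1.39730894] [-1.00196585  0.08874199  0.02930947] 0.017843843831032144 16.9583
stand (array([ 513.9, -129.8]), array([239.2, 138.6]), 80.93)
plate (array([535.5,   0.8]), array([292.6,  91.3]), 81.29)
plate plane [ 0.00131113 -0.00075351  0.06587541]
pocket 0.11129453843224305 (array([484.8,  49.4]), array([218.5, 167.6]), 69.91)
stand (array([ 514.7, -127.8]), array([238.4, 140.6]), 81.22)
plate (array([534. ,  -2.4]), array([302.9,  92.5]), 80.95)
plate plane [0.00429341 0.00343296 0.06277431]
pocket 0.10941615553205483 (array([551.2, 102.6]), array([71. , 71.6]), 81.06)
```

View pics/c4.png

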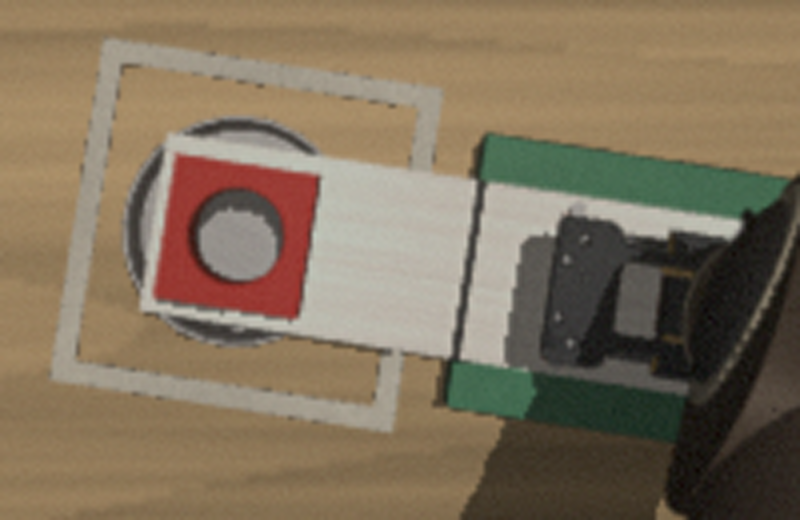

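The line, from about (481,182) to (457,358), runs parallel to the end edge, from about (486,135) to (446,405). The plate is flat, and the pocket is over the pan. I'll check the gap from these pixels and finish the slide.

```bash
python3 - <<'E'
from m import *
d=dict(np.load('top.npz')); f=lambda u,v,z: px(d,(u+.5)/4-.5+230,(v+.5)/4-.5+220,z)[:2]
e=[f(486,135,.06),f(446,405,.06)]; l=[f(481,182,.066),f(457,358,.066)]
print(np.dot(l,OUT)-np.dot(e,OUT).mean(), np.dot(e,OUT), np.dot(e,LAT).mean(),np.dot(l,LAT).mean())
T=EDGE-.12*OUT; p=np.array(read_eef_pos())
print(move_straight([*T,p[2]],velocity=.02,stop_force=30)); dwell(.3)
print(read_eef_pos(),read_force(),read_grasp_force(),read_time_s())
for n in("scene","top"):
    d=snap(n,f"pics/{n}5.png"); W=cloud(d); x,y,z=[W[...,i] for i in range(3)]
    I=d["img"].astype(int); r,g,b=I[...,0],I[...,1],I[...,2]
    roi=(x>.3)&(x<.75)&(y>-.4)&(y<.35)
    m=roi&(z>.055)&(z<.063)&(g>r*1.3); s=np.array(rect(W[m])[0])
    m=roi&(z>.063)&(z<.073)&(r>90)&(abs(r-b)<60); c=np.array(rect(W[m])[0]); print(n,rect(W[m]),"line-edge",(c-s)@OUT-130,"lat",(c-s)@LAT)
cv2.imwrite('pics/c5.png',cv2.resize(d["img"][220:350,230:430,::-1],None,fx=4,fy=4,interpolation=cv2.INTER_CUBIC))
E
```

```text
[-0.00066283 -0.00177485] [0.07278192 0.07263604] 0.5279658288374938 0.5281639958566464
False
[ 0.51436974 -0.12786495  0.07199506] [ 0.60413171 -0.75912127  1.9960889 ] 39.999162554740906 17.6583
scene (array([534.6,   1.9]), array([302.1,  92. ]), 80.75) line-edge 0.9497340211762548 lat -0.7329118522687367
top (array([535.9,   5.5]), array([290.1,  91.5]), 81.29) line-edge 7.044992420663334 lat 0.00724018851886067
```

View pics/c5.png

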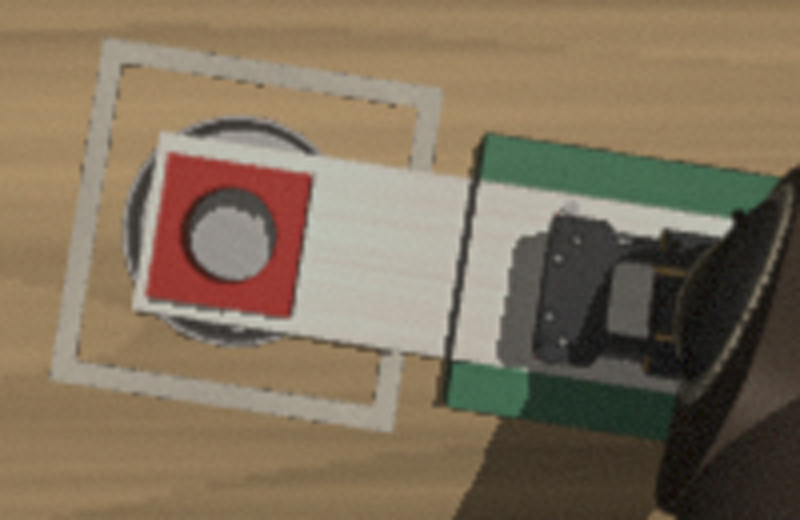

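By these pixels the line may be 1–2 mm past the edge. I'll look closer.

```bash
python3 - <<'E'
from m import *
t=dict(np.load('top.npz')); s=dict(np.load('scene.npz'))
# predicted edge ends / line ends projected for reference
def pr(d,X): c=np.array(d["R"])@X+d["t"]; return np.array([d["fx"]*c[0]/c[2]+d["cx"],d["fy"]*c[1]/c[2]+d["cy"]])
for d in(t,s): print([pr(d,np.r_[EDGE+k*LAT,h]).round(1) for k,h in((-.07,.06),(.07,.06),(-.045,.066),(.045,.066))])
a=cv2.resize(t["img"][248:328,333:358],None,fx=7,fy=7,interpolation=cv2.INTER_CUBIC)
c=pr(s,np.r_[EDGE,.06]).astype(int); print(c)
b=cv2.resize(s["img"][c[1]-40:c[1]+40,c[0]-40:c[0]+40],None,fx=7,fy=7,interpolation=cv2.INTER_CUBIC)
cv2.imwrite('pics/c6.png',np.hstack([a,b])[:,:,::-1])
# profiles in plane coordinates: resample top view at height h along OUT
for n,d in(("top",t),("scene",s)):
    g=d["img"].astype(np.float32)
    for lab,ks,h in(("line",np.linspace(-.04,.04,60),.066),("edge",np.r_[np.linspace(-.066,-.052,30)],.06),("edge",np.r_[np.linspace(.052,.066,30)],.06)):
        o=[]
        for sft in np.arange(-.008,.0081,.001):
            P=np.array([pr(d,np.r_[EDGE+k*LAT+sft*OUT,h]) for k in ks],np.float32)
            o.append(cv2.remap(g,P[:,:1],P[:,1:],cv2.INTER_LINEAR)[...,1].mean())
        print(n,lab,np.round(o).astype(int))
E
```

```text
[array([339.8, 321.4]), array([350.1, 252.3]), array([341.7, 309.2]), array([348.4, 264.5])]
[array([379.7, 202.1]), array([319. , 227.8]), array([369.4, 204.4]), array([330.3, 220.9])]
[350 214]
top line [181 181 181 181 179 167 137  95  71  74  98 137 169 181 182 182 181]
top edge [105 106 106 104  97  80  59  49  50  58  66  79  99 116 122 123 123]
top edge [112 112 111 110 104  88  69  57  61  77  94 112 128 135 136 136 135]
scene line [207 207 206 204 200 191 177 158 136 119 115 124 143 165 184 196 203]
scene edge [124 123 123 122 121 119 114 107  98  89  81  74  71  70  69  70  70]
scene edge [124 124 124 123 122 119 114 107  97  87  79  73  69  68  67  67  67]
```

View pics/c6.png

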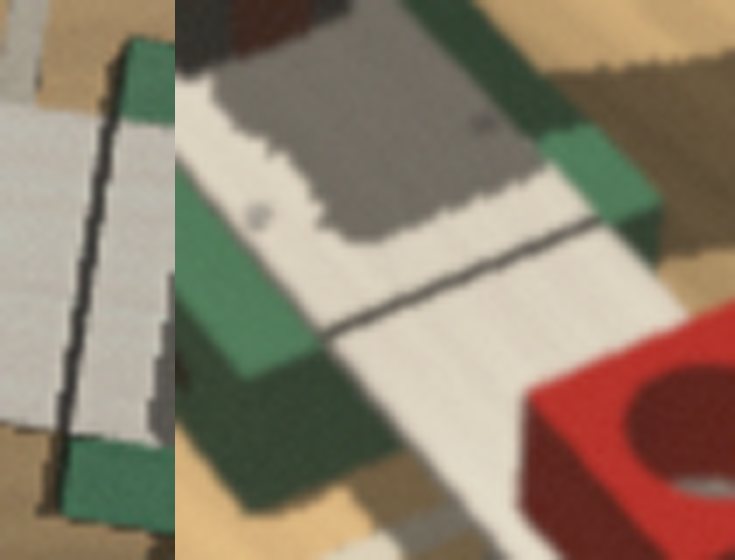

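The top crop puts the line about 3 mm past the edge, the scene crop about 1.8 mm, and the plate outlines 0–1 mm. I'll draw it back 1.6 mm, check that the plate is flat and hand in.

```bash
python3 - <<'E'
from m import *
p=np.array(read_eef_pos()); T=EDGE-.1216*OUT
print(move_straight([*T,.072],velocity=.02)); dwell(.5)
d=snap("scene","pics/s7.png"); W=cloud(d); z=W[...,2]; I=d["img"].astype(int)
m=(z>.06)&(z<.075)&(W[...,1]>.0)&(W[...,1]<.17)&(abs(W[...,0]-.54)<.08)&(I[...,0]>90)&(abs(I[...,0]-I[...,2])<60)
print(np.linalg.lstsq(np.c_[W[m][:,:2],np.ones(m.sum())],W[m][:,2],rcond=None)[0], np.median(z[m]))
print(read_eef_pos(),read_force(),read_torque(),read_grasp_force(),read_joint_vel(),read_time_s())
hand_in()
E
```

```text
False
[0.00118577 0.00084154 0.06429569] 0.0649899260804715
[ 0.51402186 -0.12978854  0.07198085] [1.604827   5.1323937  2.47238094] [ 0.78916864 -0.15129101 -0.00535333] 39.99957025051117 [ 2.06740381e-04  5.22302194e-04 -3.43166511e-04 -1.35869118e-03
  2.50630413e-04 -3.77548824e-04  7.66493824e-05] 18.5583
the job is handed in; nothing more can be done
```

I handed the job in at about 18.6 s: the pan is inside the taped square, the plate's line is within an estimated 1.5 mm of the stand's end edge, and the gripper is still holding the plate flat. The bystanders were left alone.

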